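# Hang the kicker arm, then open the cleaner bottle

### The arm

A 6-joint arm with a two-finger parallel gripper is mounted at the origin on the work surface. World frame = base frame: x ahead of the robot, y to its left, z up, the work surface at z = 0. Lengths are in mm, angles in rad, forces in N, time in s.
With the tool pointing down it reaches from about 325 to 850 mm from the base axis. Payload 15.5 kg.
Tool frame: the origin (TCP) lies on the centre line of the jaws, within the pads' length; the fingertips stand 25 mm ahead of it and the grasp point (between the pads) lies 6 mm ahead of it; z points along the fingers, y is the line along which they close (so a half turn about z gives the same grasp; the last joint's range is limited). The gripper opens to 91 mm and grips with 3 to 60 N. Pads are 32 mm wide; open, the fingers measure 118 mm over their backs; the gripper's body (76 mm by 178 mm) begins 60 mm behind the grasp point.
Start: joints at [-1.325, 0.494, 1.345, -0, 1.302, -0.096], TCP at [209.491, -588.846, 238.915] pointing down, gripper open.
Joint ranges: [-2.91, 2.91], [-0.82, 2.16], [0.22, 2.67], [-1.22, 4.37], [0.12, 2.79], [-3.08, 3.08]. Speed limits (rad/s): [1.89, 1.89, 2.57, 3.01, 3.01, 3.01].

### API

Orientations are given as [roll, pitch, yaw] about the fixed x, y, z axes, in that order (R = Rz(yaw) Ry(pitch) Rx(roll)).
In Python, from plant import robot gives the robot as it stands.
- The arm moves only by the tool step_arm, never from a script. Its argument "motion" is a list of rows, each an object of numbers: "dx", "dy", "dz": the shift along the world's x, y, z in cm; "twist": the turn about the world's z in rad. A call has 1 to 10 rows; each row shifts and turns the commanded pose from where the row before left it; what a row does not reach is not made up. A row lasts 1/8 s, in which the tool goes at most 62.5 mm and 10.7 degrees, less where a joint would pass 70% of its speed; a pose out of reach is approached as far as the arm can. A call is refused whole if a number of a shift passes 6.25 or a number of a turn 0.188, either way. A call with a gripper value outside its range is refused whole. "grip" is the closure, from 0 (fully open) to 1 (shut), set as the call begins (left out, the last holds). The fingers move at their own pace and stop on an object; "force" is the grip in N (left out, the last holds). Time passes only in rows, so rows that do not move let the fingers close. It gives the time, the measured TCP pose, the force, the opening and the grip force at its end, in the units of the state.
- robot.read_state(): the state, without advancing time (a new reading comes with each control period).
- robot.get_image(name): name is "side" or "top" or "wrist"; returns a dict with "pixels" (400x640x3 uint8, red, green, blue), "camera_matrix" (3x3 intrinsics, pixels), "rvec" (rotation vector, rad) and "tvec" (3), from world to camera coordinates, as OpenCV has them. Camera axes: x right, y down, z forward; pixel columns grow to the right and rows downward; lengths in mm; the calibration is good to about 2 mm. The wrist camera is an equidistant fisheye: a pixel r from the principal point sees the ray r / f radians off the axis. A picture is of the moment at which its call begins. There is no depth.
- robot.hand_in(): hands the job in; it is judged then, once.
The state is a dict: "clock": time; "joint_positions": joint angles; "joint_vel": joint speeds; "tau": joint torques, N m; "ee_pos": TCP position; "tcp_rot": TCP orientation; "ft_force": force on the tool from outside, world axes, zero at the start; "ft_torque": the same for the moment, N m; "opening": opening from 0.0 (shut) to 1.0 (fully open); "grip_force": force on a finger pad.
Only numpy, scipy, OpenCV 4.12 (cv2) and the standard library are available. Lean on these libraries where they do the work, as an engineer would, in place of code of your own. Each camera call takes 0.05 s, during which the arm holds its last target. There are 200 camera calls.

### The job

Get the slingshot kicker arm ready for degreasing: take it out of its wooden block and hang it by its eye on the empty hook of the peg rail, letting it hang there freely. Then open the cleaner bottle next to it: push its safety cap down, keep it down while twisting it anticlockwise until it comes free, and lift it straight up. Finish still holding the cap in the gripper, upright and about 10 cm above where it sat on the bottle; do not put it down, and leave the other parts (bobbin, bumper cap, star post) where they are.

Things in the scene. Friction and masses are not known exactly. Their poses are not given: they have to be found in the camera images.
- kicker: Loose nickel-plated kicker arm, about 120 g: flat plate 8 mm thick, 155 mm tall, standing upright in the block's slot, alike from both sides. Origin: centre of its lower end; z up along it, x normal to the plate, y across. From below: paddle 36 mm wide (z 0-52), neck 20 mm wide (to 68), round eye boss of 44 mm diameter centred at z 85, then a plain tab 16 mm wide (z 107-155).
- kicker_eye (a point): Centre of the kicker arm's eye, a round hole of 28 mm diameter along the arm's x, 85 mm above its lower end; the top of the tab (8 mm thick, where to pinch it from above) is 70 mm above this point. The centre of mass lies below the eye.
- block: Fixed birch block 64 x 70 x 42 mm, origin at the centre of its underside. Its open-topped slot is 11 mm wide (block's x), 42 mm long (y) and 36 mm deep; the kicker arm stands in it and must be lifted straight up 40 mm to come out.
- rail: Fixed horizontal birch peg rail 300 mm long (y), 22 mm thick (x), 36 mm high, its top 168 mm above the shelf, on two 22 mm posts at its ends. Origin on the shelf under its middle; its -x side faces the robot and has two hooks 130 mm apart.
- hook_free: The empty steel hook, fixed on the rail. Origin: on the bar's axis at the rail's front face, 150 mm above the shelf. A round bar of 8 mm diameter runs level along its -x for 70 mm, then turns up a little: the tip's top is 12 mm above the axis, its end 81 mm out. An eye hung on the bar rests with its centre 10 mm below the axis.
- hook_full: The other, identical hook, with the coil bobbin on it. Same frame as the empty hook.
- bobbin: Bystander: loose white nylon coil bobbin, 38 mm diameter, 36 mm long, hanging on the occupied hook; origin at its centre, x along its axis.
- bottle: Cleaner bottle, clamped to the shelf so that it neither slides nor turns. Origin: centre of its underside. Body 72 mm diameter up to z 93 mm, shoulder up to z 110, slim neck 31 mm diameter above it, axis vertical.
- cap: Loose ribbed round safety cap on the bottle, about 30 g, 48 mm diameter, 27 mm high. Origin: centre of its open underside, 124 mm above the bottle's underside when closed; z up along its axis; closed, its x axis is that of the bottle. A spring pushes it up: 4 N at rest, 1.4 N more per mm pressed (about 13 N at 6 mm). Nothing blocks fingers for 15 mm below its skirt.
- cap_grip (a point): Point on the cap's axis, 7 mm below its top: height to grip it. Lock: unpressed, the cap turns only a few degrees. Pressed 4 mm or more (6 is good, it bottoms at 8) it can turn, only anticlockwise seen from above; held down and turned 0.8 rad or more from closed (1.25 is good, above 2.3 too far) it is free to lift straight off.
- bumper_cap: Bystander: loose green plastic pop bumper cap, 76 mm diameter, 26 mm high, on the shelf; origin at the centre of its underside.
- star_post: Bystander: loose translucent blue star post, about 26 mm across, 40 mm tall, on the shelf; origin at the centre of its underside.

How it is judged (in metres and radians):
On the way, in this order (a step that is already met when the one before it is completed fails the run):
1. the kicker arm hangs by its eye on the empty hook, let go (x of kicker_eye in the frame of hook_free between -0.073 and -0.002 m and y of kicker_eye in the frame of hook_free between -0.012 and 0.012 m and z of kicker_eye in the frame of hook_free between -0.016 and -0.003 m and angle between kicker's own z axis and vertical below 0.35 rad and contact force between kicker and hook_free above 0.3 N and contact force between the fingers and kicker below 0.1 N and linear speed of kicker below 0.05 m/s), for 0.3 s.
2. the cap is pushed down at least 3 mm on its neck (horizontal distance between cap and bottle below 0.006 m and z of cap in the frame of bottle below 0.121 m), for 0.1 s.
3. the cap, still on the neck, is twisted at least 0.7 rad out of its lock (horizontal distance between cap and bottle below 0.006 m and angle between the x axis of cap and the x axis of bottle, either way round above 0.7 rad and z of cap in the frame of bottle below 0.13 m and angle between cap's own z axis and vertical below 0.15 rad), for 0.05 s.
At the end, for the whole second after the job is handed in: The released kicker arm hangs still by its eye on the empty hook (eye 2-73 mm out, 12 mm sideways, upright within 0.35 rad). The cap is held still in the fingers, clear of the bottle, 60-150 mm above its closed height, within 35 mm of the axis, upright within 0.35 rad; bystanders unmoved (all of step 1 and z of cap in the frame of bottle between 0.184 and 0.274 m and horizontal distance between cap and bottle below 0.035 m and angle between cap's own z axis and vertical below 0.35 rad and contact force between the fingers and cap above 1 N and contact force between cap and bottle below 0.05 N and linear speed of cap below 0.05 m/s); the arm keeps its last pose, push and grip.
It fails at once if the bobbin is moved more than 30 mm (distance of bobbin from where it was at the start of the episode above 0.03 m).
It fails at once if the bumper cap is moved more than 25 mm (distance of bumper_cap from where it was at the start of the episode above 0.025 m).
It fails at once if the star post is moved more than 25 mm (distance of star_post from where it was at the start of the episode above 0.025 m).
It also fails if it takes over 58 s, if anything falls off the work surface, if the arm or the gripper's body presses on something with over 40 N, if the wrist force passes 120 N, or if a joint passes its speed limit or range.

## Working session

There is one attempt and no reset: what is moved stays moved. The work goes in short steps, Python scripts to look and compute and a tool call to move; the robot and the scene stay as the last step left them, time stands still between calls to the robot, and variables do not carry over. Pictures are saved under pics/ and viewed, at most 10 in all, crops included, and the job is handed in when it is done.

Besides the shell and the picture viewer there is one more tool, called as name([rows], argument=value, ...), one row to a line, values as JSON. step_arm: Moves the arm, as the interface text tells. Its arguments: {"type":"object","properties":{"motion":{"type":"array","items":{"type":"object","properties":{"dx":{"type":"number"},"dy":{"type":"number"},"dz":{"type":"number"},"twist":{"type":"number"}}}},"grip":{"type":"number"},"force":{"type":"number"}},"required":["motion"]}

```bash
mkdir -p pics; cat > h.py <<'E'
import numpy as np, cv2
from plant import robot
def grab(n,f=None):
    d=robot.get_image(n); 
    if f: cv2.imwrite('pics/'+f,cv2.cvtColor(np.asarray(d['pixels']),cv2.COLOR_RGB2BGR))
    return d
def ray(d,u,v):
    K=np.array(d['camera_matrix'],float);R=cv2.Rodrigues(np.array(d['rvec'],float))[0];t=np.array(d['tvec'],float).ravel()
    x=np.linalg.inv(K)@[u,v,1]; return -R.T@t, R.T@x
def onz(d,u,v,z):
    c,r=ray(d,u,v); return c+r*(z-c[2])/r[2]
def tri(d1,p1,d2,p2):
    c1,r1=ray(d1,*p1);c2,r2=ray(d2,*p2)
    s=np.linalg.lstsq(np.c_[r1,-r2],c2-c1,rcond=None)[0]
    a=c1+s[0]*r1;b=c2+s[1]*r2
    return (a+b)/2,np.linalg.norm(a-b)
def proj(d,P):
    return cv2.projectPoints(np.array(P,float).reshape(-1,3),np.array(d['rvec'],float),np.array(d['tvec'],float),np.array(d['camera_matrix'],float),None)[0].reshape(-1,2)
E
python3 - <<'E'
from h import *
import pickle
s=robot.read_state();print(s)
D={}
for n in('side','top'):
    D[n]=grab(n,n+'0.png');c,r=ray(D[n],320,200);print(n,c,r,D[n]['camera_matrix'])
pickle.dump(D,open('d0.pkl','wb'))
E
```

```text
{'clock': 0.0, 'joint_positions': array([-1.32451797e+00,  4.94200212e-01,  1.34614146e+00,  4.54925520e-06,
        1.30248997e+00, -9.55033658e-02]), 'joint_vel': array([-0.00021195,  0.00040133, -0.00113038,  0.00036807, -0.00013659,
       -0.00237605]), 'tau': array([ 1.81476280e-03, -8.78826857e+01, -3.81852973e+01,  7.10950582e-02,
        5.28882095e-02, -1.12946998e-04]), 'ee_pos': array([ 209.39485119, -588.50452039,  238.32415727]), 'tcp_rot': array([-3.14035973e+00, -1.22513154e-04,  3.41780439e-01]), 'ft_force': array([ 0.47503472,  0.01751491, -0.17012098]), 'ft_torque': array([-0.03745345,  0.0094245 ,  0.01900274]), 'grip_force': 0.0, 'opening': 1.0015493090208072}
side [451.46012487 600.46988103 643.93857192] [ 0.11557696 -0.77766952 -0.61853379] [[436.19869028   0.         310.7230552 ]
 [  0.         436.19869028 207.02861306]
 [  0.           0.           1.        ]]
top [395.59006981 -16.11199539 830.19352197] [ 0.21268897 -0.0293737  -0.97674959] [[391.48979843   0.         320.84944001]
 [  0.         391.48979843 204.53979515]
 [  0.           0.           1.        ]]
```

View pics/side0.png

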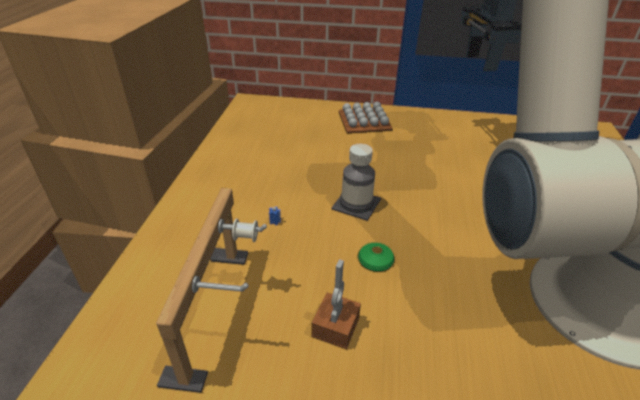

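View pics/top0.png

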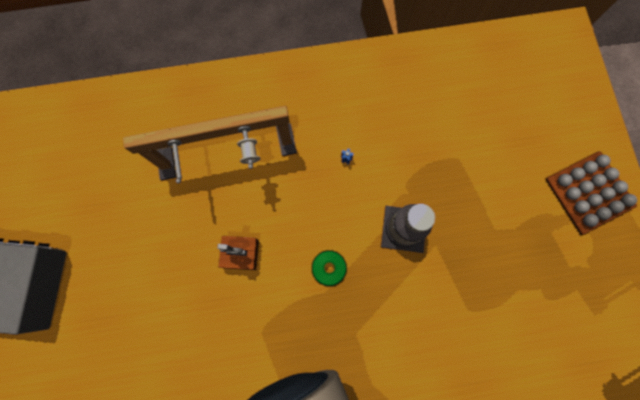

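The side view shows the rail with the bobbin hook (~240,230) and the empty hook (195→245,287). The kicker stands in its block at ~(338,290) and the bottle cap is at (360,155). In the top view the kicker is at (235,250), the empty hook at (175,160) and the cap at (420,218). I'll enlarge both for precise pixels.

```bash
python3 - <<'E'
import cv2,numpy as np
t=cv2.imread('pics/top0.png');s=cv2.imread('pics/side0.png')
f=lambda i,x,y,w,h,k:cv2.resize(i[y:y+h,x:x+w],None,fx=k,fy=k,interpolation=cv2.INTER_CUBIC)
a=f(t,120,100,190,180,4)[:, :]; b=f(s,150,180,220,150,3.6)
cv2.imwrite('pics/a.png',cv2.resize(t[100:280,120:310],(633,600),interpolation=cv2.INTER_CUBIC))  # k=3.333
cv2.imwrite('pics/b.png',b)
E
```

```text
(no output)
```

View pics/a.png

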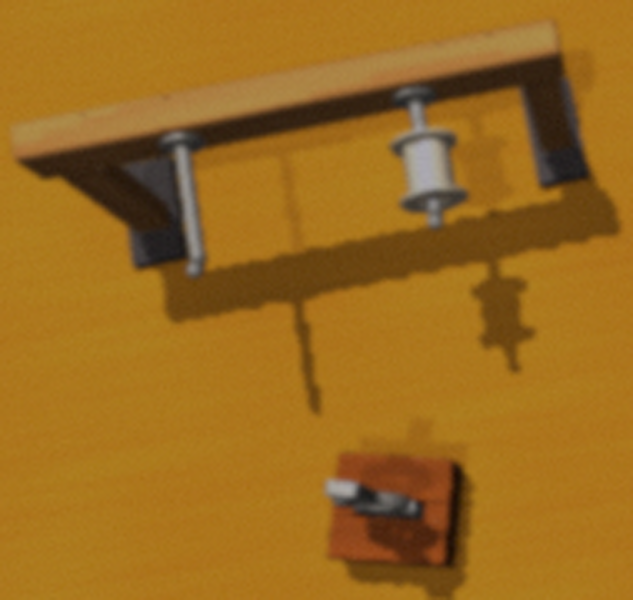

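View pics/b.png

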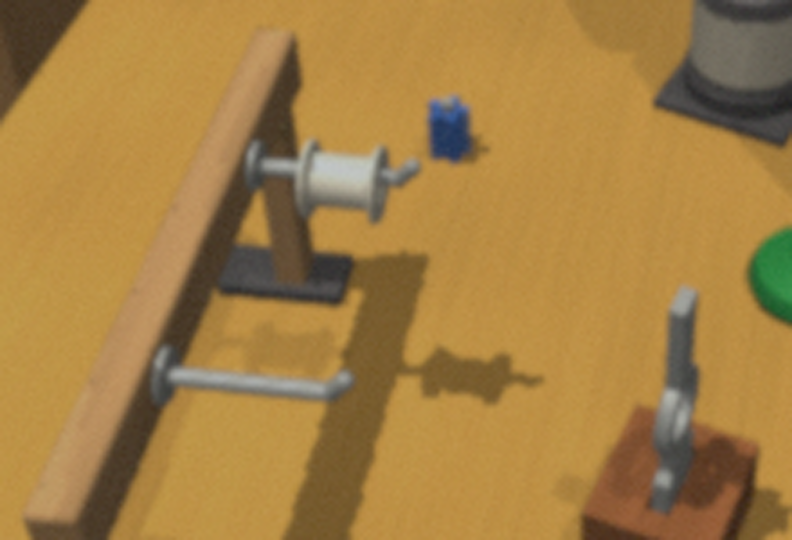

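Top crop: empty hook from its plate (180,140) to its tip (195,270); tab top at (342,490); block top corners at (342,452), (462,460), (450,567), (328,560). Side crop: hook from (165,375) to its bend (328,388) and tip (348,378); tab top at (685,293).

```bash
python3 - <<'E'
from h import *
import pickle
np.set_printoptions(precision=1,suppress=True)
D=pickle.load(open('d0.pkl','rb'));T,S=D['top'],D['side']
A=lambda x,y:(120+x/3.3316,100+y/3.3333)
B=lambda x,y:(150+x/3.6,180+y/3.6)
print('tab tri',tri(T,A(342,490),S,B(685,293)),'top z161',onz(T,*A(342,490),161),'side',onz(S,*B(685,293),161))
print('block',[onz(T,*A(*p),42)[:2] for p in[(342,452),(462,460),(450,567),(328,560)]])
print('railtop',[onz(T,*A(*p),168)[:2] for p in[(12,128),(555,20),(560,55),(35,162)]])
print('hook base',tri(T,A(182,145),S,B(172,376)),onz(T,*A(182,145),150),onz(S,*B(172,376),150))
print('bend',tri(T,A(196,262),S,B(328,388)),onz(T,*A(196,262),150),onz(S,*B(328,388),150))
print('tip',tri(T,A(195,270),S,B(348,378)),onz(T,*A(195,270),160),onz(S,*B(348,378),160))
# hook axis from two images: fit per-row centre in top mask
for n,d,w in(('top',T,(395,195,455,245)),('side',S,(340,140,380,172))):
    im=np.asarray(d['pixels']);h=cv2.cvtColor(im,cv2.COLOR_RGB2HSV)
    m=((h[...,1]<45)&(h[...,2]>150)).astype(np.uint8);q=np.zeros_like(m);q[w[1]:w[3],w[0]:w[2]]=m[w[1]:w[3],w[0]:w[2]]
    c=max(cv2.findContours(q,0,1)[0],key=cv2.contourArea);e=cv2.fitEllipse(c);print(n,e,cv2.boundingRect(c))
    if n=='top': ct=e[0];print('cap xy z151',onz(d,*ct,151))
E
```

```text
tab tri (array([486.5, 140.1, 164.2]), np.float64(1.0955773996398013)) top z161 [486.4 140.9 161. ] side [487.3 136.9 161. ]
block [array([525.5, 166.4]), array([509.2,  94.9]), array([446.7, 110.1]), array([462.3, 181.6])]
railtop [array([707.1, 293.8]), array([722.7,  -3.5]), array([702. ,  -3.3]), array([685.9, 282.8])]
hook base (array([689.6, 209.9, 150.4]), np.float64(1.7336372723679692)) [690.8 210.2 150. ] [688.9 209.8 150. ]
bend (array([622.5, 207.3, 153.1]), np.float64(1.2437986157766314)) [622.9 208.3 150. ] [624.3 204.7 150. ]
tip (array([614.9, 205.9, 159.7]), np.float64(0.7738593415117628)) [615.2 205.9 160. ] [614.4 206.3 160. ]
top ((420.9358825683594, 216.5909881591797), (23.898473739624023, 25.324291229248047), 144.729736328125) (409, 204, 25, 26)
cap xy z151 [ 485.9 -207.2  151. ]
side ((360.3150939941406, 149.81187438964844), (10.02364730834961, 20.224624633789062), 94.03165435791016) (350, 145, 21, 11)
```

step_arm([
  {"dx": 1.4,"dy": 3.6,"dz": 0.5,"twist": 0.05},
  {"dx": 1.4,"dy": 3.6,"dz": 0.5,"twist": 0.05},
  {"dx": 1.4,"dy": 3.6,"dz": 0.5,"twist": 0.05},
  {"dx": 1.4,"dy": 3.6,"dz": 0.5,"twist": 0.05},
  {"dx": 1.4,"dy": 3.6,"dz": 0.5,"twist": 0.05},
  {"dx": 1.4,"dy": 3.6,"twist": 0.05},
  {"dx": 1.4,"dy": 3.6,"twist": 0.05},
  {"dx": 1.4,"dy": 3.6,"twist": 0.05},
  {"dx": 1.4,"dy": 3.6,"twist": 0.05},
  {"dx": 1.4,"dy": 3.6,"twist": 0.05},
], grip=0, force=30)

```text
schema error: expected keys dx, dy, dz, twist
```

step_arm([
  {"dx": 1.4,"dy": 3.6,"twist": 0.05},
  {"dx": 1.4,"dy": 3.6,"twist": 0.05},
  {"dx": 1.4,"dy": 3.6,"twist": 0.05},
  {"dx": 1.4,"dy": 3.6,"twist": 0.05},
  {"dx": 1.4,"dy": 3.6,"twist": 0.05},
  {"dx": 1.4,"dy": 3.6,"twist": 0.05},
  {"dx": 1.4,"dy": 3.6,"twist": 0.05},
  {"dx": 1.4,"dy": 3.6,"twist": 0.05},
  {"dx": 1.4,"dy": 3.6,"twist": 0.05},
  {"dx": 1.1,"dy": 4.4,"twist": 0.06},
])

```text
schema error: expected keys dx, dy, dz, twist
```

step_arm([
  {},
  {},
])

```text
schema error: expected keys dx, dy, dz, twist
```

All keys are needed in every row.

step_arm([
  {"dx": 1.4,"dy": 3.6,"dz": 0.5,"twist": 0.05},
  {"dx": 1.4,"dy": 3.6,"dz": 0.5,"twist": 0.05},
  {"dx": 1.4,"dy": 3.6,"dz": 0.5,"twist": 0.05},
  {"dx": 1.4,"dy": 3.6,"dz": 0.5,"twist": 0.05},
  {"dx": 1.4,"dy": 3.6,"dz": 0.5,"twist": 0.05},
  {"dx": 1.4,"dy": 3.6,"dz": 0,"twist": 0.05},
  {"dx": 1.4,"dy": 3.6,"dz": 0,"twist": 0.05},
  {"dx": 1.4,"dy": 3.6,"dz": 0,"twist": 0.05},
  {"dx": 1.4,"dy": 3.6,"dz": 0,"twist": 0.05},
  {"dx": 1.4,"dy": 3.6,"dz": 0,"twist": 0.05},
], grip=0, force=30)

```text
clock: 1.35
ee_pos: [349.7, -227.6, 263.8]
tcp_rot: [-3.141, -0.0, 0.843]
ft_force: [0.4, 0.4, -0.5]
opening: 1.004
grip_force: 0.0
```

step_arm([
  {"dx": 1.4,"dy": 3.6,"dz": 0,"twist": 0.05},
  {"dx": 1.4,"dy": 3.6,"dz": 0,"twist": 0.05},
  {"dx": 1.4,"dy": 3.6,"dz": 0,"twist": 0.05},
  {"dx": 1.4,"dy": 3.6,"dz": 0,"twist": 0.05},
  {"dx": 1.4,"dy": 3.6,"dz": 0,"twist": 0.05},
  {"dx": 1.4,"dy": 3.6,"dz": 0,"twist": 0.05},
  {"dx": 1.4,"dy": 3.6,"dz": 0,"twist": 0.05},
  {"dx": 1.4,"dy": 3.6,"dz": 0,"twist": 0.05},
  {"dx": 1.4,"dy": 3.6,"dz": 0,"twist": 0.05},
  {"dx": 1.1,"dy": 4.3,"dz": 0,"twist": 0.06},
])

```text
clock: 2.6
ee_pos: [486.8, 139.3, 263.7]
tcp_rot: [-3.141, 0.0, 1.353]
ft_force: [0.5, -0.5, 0.5]
opening: 0.999
grip_force: 0.0
```

step_arm([
  {"dx": 0,"dy": 0,"dz": 0,"twist": 0},
  {"dx": 0,"dy": 0,"dz": 0,"twist": 0},
])

```text
clock: 2.85
ee_pos: [486.1, 137.9, 263.6]
tcp_rot: [-3.141, 0.001, 1.352]
ft_force: [-0.2, -0.9, 0.0]
opening: 1.0
grip_force: 0.0
```

step_arm([
  {"dx": 0,"dy": 0.1,"dz": -3.0,"twist": 0},
  {"dx": 0,"dy": 0,"dz": -3.0,"twist": 0},
  {"dx": 0,"dy": 0,"dz": -3.0,"twist": 0},
  {"dx": 0,"dy": 0,"dz": -2.0,"twist": 0},
  {"dx": 0,"dy": 0,"dz": 0,"twist": 0},
])

```text
clock: 3.48
ee_pos: [485.6, 138.1, 153.0]
tcp_rot: [-3.139, 0.001, 1.35]
ft_force: [0.8, 0.5, 1.1]
opening: 1.0
grip_force: 0.0
```

step_arm([
  {"dx": 0,"dy": 0,"dz": 0,"twist": 0},
  {"dx": 0,"dy": 0,"dz": 0,"twist": 0},
  {"dx": 0,"dy": 0,"dz": 0,"twist": 0},
  {"dx": 0,"dy": 0,"dz": 0,"twist": 0},
  {"dx": 0,"dy": 0,"dz": 0,"twist": 0},
  {"dx": 0,"dy": 0,"dz": 0,"twist": 0},
  {"dx": 0,"dy": 0,"dz": 0,"twist": 0},
  {"dx": 0,"dy": 0,"dz": 0,"twist": 0},
], grip=1, force=30)

```text
clock: 4.47
ee_pos: [486.5, 139.1, 153.9]
tcp_rot: [-3.142, 0.0, 1.352]
ft_force: [-0.6, 0.8, 0.1]
opening: 0.154
grip_force: 0.0
```

step_arm([
  {"dx": 0,"dy": 0,"dz": 0,"twist": 0},
  {"dx": 0,"dy": 0,"dz": 0,"twist": 0},
  {"dx": 0,"dy": 0,"dz": 0,"twist": 0},
  {"dx": 0,"dy": 0,"dz": 0,"twist": 0},
])

```text
clock: 4.97
ee_pos: [486.5, 139.2, 153.9]
tcp_rot: [-3.142, 0.0, 1.352]
ft_force: [0.1, -0.5, -0.4]
opening: 0.084
grip_force: 30.0
```

step_arm([
  {"dx": 0,"dy": 0,"dz": 1.5,"twist": 0},
  {"dx": 0,"dy": 0,"dz": 1.5,"twist": 0},
  {"dx": 0,"dy": 0,"dz": 2,"twist": 0},
  {"dx": 0,"dy": 0,"dz": 1.3,"twist": 0},
  {"dx": 1.5,"dy": 1.1,"dz": 0,"twist": 0.05},
  {"dx": 1.5,"dy": 1.1,"dz": 0,"twist": 0.05},
  {"dx": 1.5,"dy": 1.1,"dz": 0,"twist": 0.05},
  {"dx": 1.5,"dy": 1.1,"dz": 0,"twist": 0.05},
  {"dx": 1.5,"dy": 1.1,"dz": 0,"twist": 0.05},
  {"dx": 1.2,"dy": 1.0,"dz": 0,"twist": 0.02},
])

```text
clock: 6.22
ee_pos: [573.9, 204.5, 216.7]
tcp_rot: [-3.141, 0.0, 1.622]
ft_force: [0.9, 0.6, -1.3]
opening: 0.087
grip_force: 30.0
```

step_arm([
  {"dx": 0,"dy": 0,"dz": 0,"twist": 0},
  {"dx": 0,"dy": 0,"dz": 0,"twist": 0},
  {"dx": 0,"dy": 0,"dz": 0,"twist": 0},
])

```text
clock: 6.6
ee_pos: [573.0, 203.8, 216.9]
tcp_rot: [-3.141, 0.0, 1.621]
ft_force: [-0.5, 0.1, -2.3]
opening: 0.09
grip_force: 30.0
```

```bash
python3 - <<'E'
from h import *
import pickle
print(robot.read_state()['ee_pos'])
D={n:grab(n,n+'1.png') for n in('side','top','wrist')}
pickle.dump(D,open('d1.pkl','wb'))
s=cv2.imread('pics/side1.png');t=cv2.imread('pics/top1.png')
a=cv2.resize(s[190:310,150:350],None,fx=3,fy=3,interpolation=2)
cv2.imwrite('pics/c.png',cv2.resize(s[180:330,170:370],None,fx=4,fy=4,interpolation=2))
E
```

```text
[573.03624908 203.83557855 216.94141916]
```

View pics/c.png

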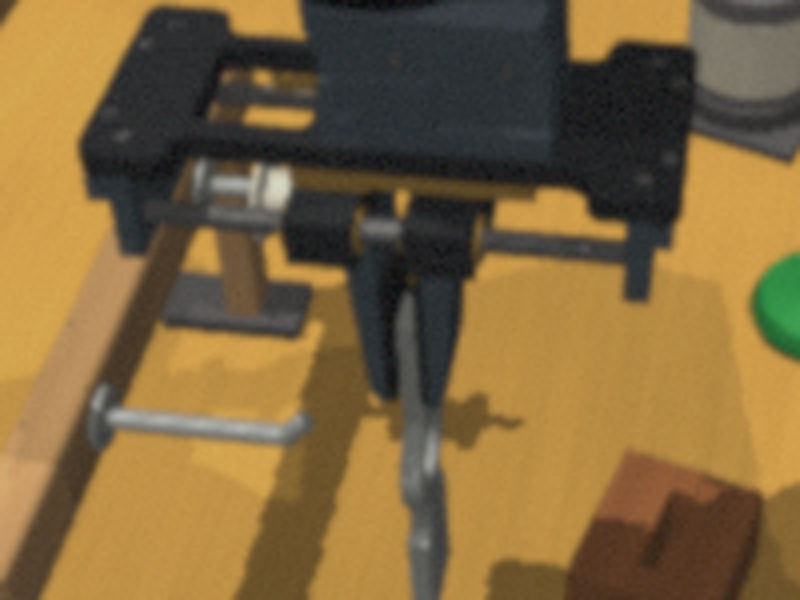

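View pics/wrist1.png

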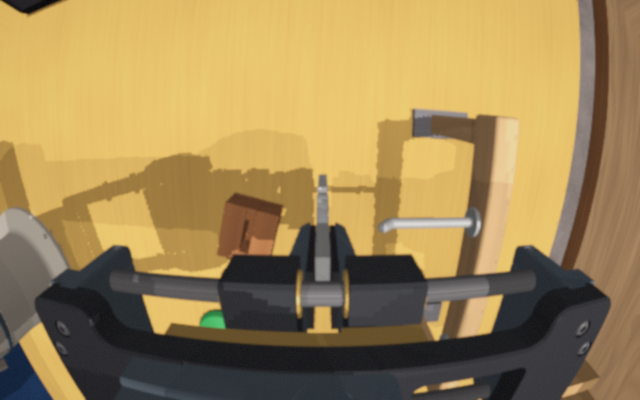

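The kicker is clear of the block, vertical in the jaws; boss centre is near (424,465) in the crop. The wrist view shows the hook at (385–475,222), square to the plate.

```bash
python3 - <<'E'
from h import *
import pickle
np.set_printoptions(precision=1,suppress=True)
D=pickle.load(open('d1.pkl','rb'));S,T,W=D['side'],D['top'],D['wrist']
p=proj(S,[[573,203.8,z] for z in(69,132,154,176)]+[[690,210,150],[620,206.3,150],[609,206,158]])
print((p-[170,180])*4)
# wrist fisheye: ray angle in world
K=np.array(W['camera_matrix']);R=cv2.Rodrigues(np.array(W['rvec']))[0];t=np.array(W['tvec']).ravel();c=-R.T@t
def wz(u,v,z):
    x=np.array([(u-K[0,2])/K[0,0],(v-K[1,2])/K[1,1]]);a=np.hypot(*x);r=R.T@np.r_[x/a*np.sin(a),np.cos(a)];return c+r*(z-c[2])/r[2]
print(c,'tip',wz(385,227,160),'base',wz(468,222,150),'bend',wz(395,224,150))
E
```

```text
[[431.8 583.9]
 [424.  480.6]
 [421.1 441.5]
 [418.  400.5]
 [108.1 417.7]
 [294.4 436.1]
 [321.9 425.1]]
[569.8 286.  363.5] tip [618.9 207.2 160. ] base [690.2 209.7 150. ] bend [628.8 206.  150. ]
```

```bash
python3 - <<'E'
from h import *
import pickle
S=pickle.load(open('d1.pkl','rb'))['side']
s=cv2.imread('pics/side1.png')
c=cv2.resize(s[240:350,250:310],None,fx=5.4,fy=5.4,interpolation=2)
for z in(69,121,137,132,154,176,224):
    p=(proj(S,[[573,203.8,z]])[0]-[250,240])*5.4
    print(z,p);cv2.line(c,(0,int(p[1])),(60,int(p[1])),(0,0,255),1)
cv2.imwrite('pics/e.png',c)
E
```

```text
69 [150.95254204 464.23438034]
121 [142.36026407 350.38281817]
137 [139.53902817 313.00016885]
132 [140.43019028 324.80846916]
154 [136.44215485 271.96519926]
176 [132.27397413 216.73492307]
224 [122.49234388  87.12390639]
```

View pics/e.png

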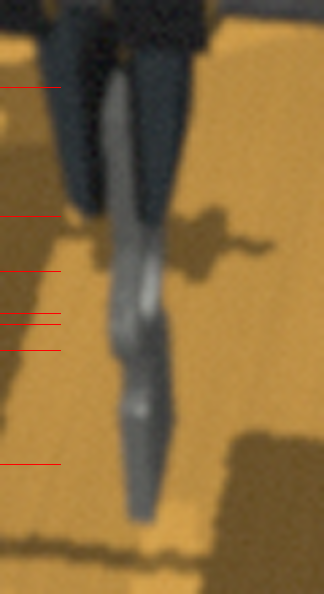

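The hole's bright inner wall is at (150,285) and the near bottom edge at (140,520). I'll compare these with the near edge rather than the centreline.

```bash
python3 - <<'E'
from h import *
import pickle
np.set_printoptions(precision=0,suppress=True)
S=pickle.load(open('d1.pkl','rb'))['side']
for n,y,z in(('bottom near',18,69),('paddle top near',18,121),('boss near',22,154),('hole far wall',-14,154),('hole centre',0,154),('tabtop near',8,224),('neck near low',10,121),('neck near up',10,134)):
    print(n,(proj(S,[[573-s,204+y,z] for s in(-4,4)])-[250,240]).ravel()*5.4)
E
```

```text
bottom near [122. 515. 150. 520.]
paddle top near [112. 402. 141. 406.]
boss near [101. 335. 131. 340.]
hole far wall [134. 231. 163. 235.]
hole centre [122. 270. 151. 275.]
tabtop near [ 99. 109. 130. 113.]
neck near low [119. 378. 148. 382.]
neck near up [117. 348. 146. 352.]
```

step_arm([
  {"dx": 1,"dy": 0.05,"dz": 0,"twist": 0},
  {"dx": 1,"dy": 0.05,"dz": 0,"twist": 0},
  {"dx": 1,"dy": 0.05,"dz": 0,"twist": 0},
  {"dx": 1,"dy": 0.05,"dz": 0,"twist": 0},
  {"dx": 1,"dy": 0.05,"dz": 0,"twist": 0},
  {"dx": 0,"dy": 0,"dz": 0,"twist": 0},
])

```text
clock: 7.5
ee_pos: [624.2, 206.6, 216.7]
tcp_rot: [3.142, -0.0, 1.622]
ft_force: [0.4, 0.5, -1.3]
opening: 0.085
grip_force: 30.0
```

No contact. I'll continue in, then lower until the eye rests.

step_arm([
  {"dx": 1,"dy": 0.05,"dz": 0,"twist": 0},
  {"dx": 1,"dy": 0.05,"dz": 0,"twist": 0},
  {"dx": 1,"dy": 0.05,"dz": 0,"twist": 0},
  {"dx": 0.2,"dy": 0,"dz": 0,"twist": 0},
  {"dx": 0,"dy": 0,"dz": -0.5,"twist": 0},
  {"dx": 0,"dy": 0,"dz": -0.5,"twist": 0},
  {"dx": 0,"dy": 0,"dz": -0.2,"twist": 0},
  {"dx": 0,"dy": 0,"dz": 0,"twist": 0},
  {"dx": 0,"dy": 0,"dz": 0,"twist": 0},
])

```text
clock: 8.62
ee_pos: [655.5, 208.2, 205.1]
tcp_rot: [3.141, -0.0, 1.622]
ft_force: [0.7, -0.4, -1.9]
opening: 0.086
grip_force: 30.0
```

step_arm([
  {"dx": 0,"dy": 0,"dz": -0.1,"twist": 0},
  {"dx": 0,"dy": 0,"dz": -0.1,"twist": 0},
  {"dx": 0,"dy": 0,"dz": 0,"twist": 0},
  {"dx": 0,"dy": 0,"dz": 0,"twist": 0},
])

```text
clock: 9.12
ee_pos: [655.5, 208.1, 202.9]
tcp_rot: [-3.142, 0.0, 1.622]
ft_force: [0.5, -0.4, -0.2]
opening: 0.088
grip_force: 30.0
```

step_arm([
  {"dx": 0,"dy": 0,"dz": -0.1,"twist": 0},
  {"dx": 0,"dy": 0,"dz": 0,"twist": 0},
  {"dx": 0,"dy": 0,"dz": 0,"twist": 0},
])

```text
clock: 9.5
ee_pos: [655.6, 208.2, 202.6]
tcp_rot: [3.141, -0.0, 1.622]
ft_force: [-2.4, -0.3, 7.1]
opening: 0.083
grip_force: 30.0
```

step_arm([
  {"dx": 0,"dy": 0,"dz": 0.05,"twist": 0},
  {"dx": 0,"dy": 0,"dz": 0,"twist": 0},
])

```text
clock: 9.75
ee_pos: [655.6, 208.2, 202.7]
tcp_rot: [3.141, -0.0, 1.622]
ft_force: [-0.7, 0.5, 3.8]
opening: 0.084
grip_force: 30.0
```

step_arm([
  {"dx": 0,"dy": 0,"dz": 0,"twist": 0},
  {"dx": 0,"dy": 0,"dz": 0,"twist": 0},
  {"dx": 0,"dy": 0,"dz": 0,"twist": 0},
  {"dx": 0,"dy": 0,"dz": 0,"twist": 0},
  {"dx": 0,"dy": 0,"dz": 0,"twist": 0},
  {"dx": 0,"dy": 0,"dz": 0,"twist": 0},
], grip=0.65)

```text
clock: 10.5
ee_pos: [655.5, 208.2, 202.4]
tcp_rot: [-3.142, -0.0, 1.622]
ft_force: [0.2, -0.2, 0.0]
opening: 0.351
grip_force: 0.0
```

step_arm([
  {"dx": 0,"dy": 0,"dz": 1,"twist": 0},
  {"dx": 0,"dy": 0,"dz": 2,"twist": 0},
  {"dx": 0,"dy": 0,"dz": 3,"twist": 0},
  {"dx": 0,"dy": 0,"dz": 3,"twist": 0},
  {"dx": -2,"dy": -1,"dz": 0,"twist": 0},
  {"dx": -4,"dy": -3,"dz": 0,"twist": -0.1},
  {"dx": -4,"dy": -4,"dz": 0,"twist": -0.1},
  {"dx": -2,"dy": -4,"dz": 0,"twist": -0.1},
  {"dx": 0,"dy": 0,"dz": 0,"twist": 0},
])

```text
clock: 11.62
ee_pos: [534.4, 86.2, 293.6]
tcp_rot: [3.141, 0.0, 1.318]
ft_force: [0.0, 1.0, 0.1]
opening: 0.35
grip_force: 0.0
```

```bash
python3 - <<'E'
from h import *
grab('side');grab('side','side2.png');grab('top','top2.png');s=cv2.imread('pics/side2.png')
t=cv2.imread('pics/top2.png')
a=cv2.resize(s[190:350,160:300],(525,600),interpolation=2)
cv2.imwrite('pics/f.png',a)
E
```

```text
(no output)
```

View pics/f.png

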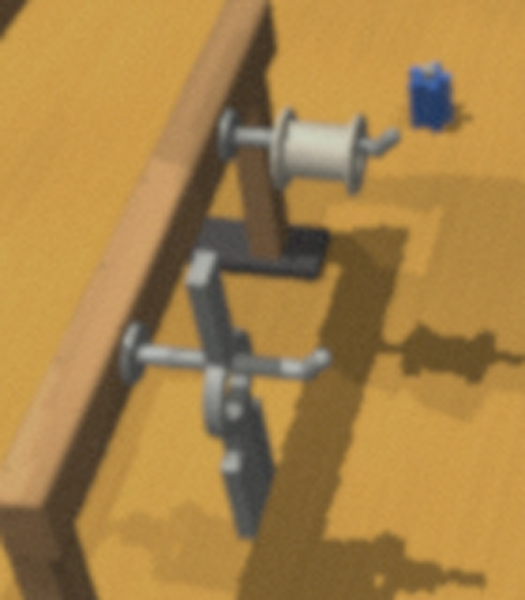

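The kicker hangs freely on the empty hook, leaning slightly (tab top (205,262), bottom (250,530)); the bobbin hasn't moved. On to the cap.

step_arm([
  {"dx": -0.5,"dy": -2.9,"dz": 0,"twist": -0.08},
  {"dx": -0.5,"dy": -2.9,"dz": 0,"twist": -0.08},
  {"dx": -0.5,"dy": -2.9,"dz": 0,"twist": -0.08},
  {"dx": -0.5,"dy": -2.9,"dz": 0,"twist": -0.08},
  {"dx": -0.5,"dy": -2.9,"dz": 0,"twist": -0.08},
  {"dx": -0.5,"dy": -2.9,"dz": 0,"twist": -0.08},
  {"dx": -0.5,"dy": -2.9,"dz": 0,"twist": -0.08},
  {"dx": -0.5,"dy": -2.9,"dz": 0,"twist": -0.08},
  {"dx": -0.4,"dy": -2.9,"dz": 0,"twist": -0.08},
  {"dx": -0.4,"dy": -3.0,"dz": 0,"twist": -0.08},
], grip=0)

```text
clock: 13.02
ee_pos: [488.3, -203.3, 292.4]
tcp_rot: [3.141, -0.0, 0.521]
ft_force: [0.3, 0.4, -0.9]
opening: 0.997
grip_force: 0.0
```

step_arm([
  {"dx": 0,"dy": 0,"dz": 0,"twist": 0},
  {"dx": 0,"dy": 0,"dz": 0,"twist": 0},
])

```text
clock: 13.28
ee_pos: [488.0, -202.1, 292.3]
tcp_rot: [-3.141, -0.0, 0.524]
ft_force: [0.4, 0.3, -0.4]
opening: 0.998
grip_force: 0.0
```

```bash
python3 - <<'E'
from h import *
import pickle
np.set_printoptions(precision=1,suppress=True)
S=pickle.load(open('d0.pkl','rb'))
# side-view check of bottle height: project cap top / skirt rim points assuming z=0 base
x,y=485.9,-207.2
a=np.linspace(0,6.28,60)
for z,r in((151,24),(124,24)):
    P=proj(S['side'],[[x+r*np.cos(t),y+r*np.sin(t),z] for t in a]);print('side pred',z,P.min(0),P.max(0))
    P=proj(S['top'],[[x+r*np.cos(t),y+r*np.sin(t),z] for t in a]);print('top pred',z,P.min(0),P.max(0))
im=np.asarray(S['side']['pixels']);g=cv2.cvtColor(im,6+1).astype(int);print(g[138:176,360]);print(g[152,340:382]);print(g[162,340:382])
W=grab('wrist','w3.png')
print(robot.read_state()['ee_pos'])
c=cv2.imread('pics/w3.png');cv2.imwrite('pics/w3.png',c)
E
```

```text
side pred 151 [349.3 143.6] [371.9 155.5]
top pred 151 [407.3 203.2] [434.6 230.1]
side pred 124 [348.6 154.2] [370.8 166.3]
top pred 124 [404.1 206.3] [430.4 232.2]
[146 147 146 145 147 160 174 180 183 185 189 192 193 194 193 194 184 158
 124 112 104 100 103 105 103 104 101  88  65  54  55  59  64  68  83 105
 113 114]
[148 148 148 146 144 142 141 143 140 129 123 139 164 179 187 192 195 194
 193 193 193 193 192 194 188 189 185 182 180 174 161 139 135 140 145 143
 139 134 129 128 129 130]
[141 141 140 137 138 138 141 140 134 132 122 112 109 110 107 108 107 108
 107 105 103 106 100 101  99  94  93  95  92 106 116 126 132 132 132 132
 130 128 129 130 130 131]
[ 488.  -201.9  292.3]
```

View pics/w3.png

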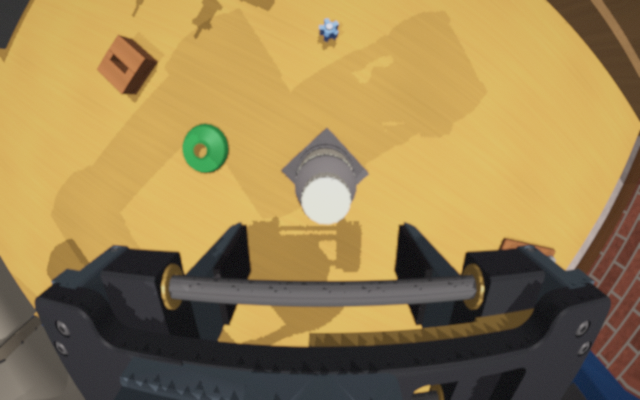

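The wrist view shows the white cap at (326,201), centred between the jaws' planes. I'll compute its position from here too.

```bash
python3 - <<'E'
from h import *
np.set_printoptions(precision=1,suppress=True)
W=grab('wrist');im=np.asarray(W['pixels']);h=cv2.cvtColor(im,cv2.COLOR_RGB2HSV)
m=((h[...,1]<40)&(h[...,2]>170)).astype(np.uint8);m[:, :280]=0;m[:,370:]=0;m[:160]=0;m[240:]=0
c=max(cv2.findContours(m,0,1)[0],key=cv2.contourArea);q=c[:,0].astype(float)
K=np.array(W['camera_matrix']);R=cv2.Rodrigues(np.array(W['rvec']))[0];t=np.array(W['tvec']).ravel();o=-R.T@t
P=[]
for u,v in q:
    x=np.array([(u-K[0,2])/K[0,0],(v-K[1,2])/K[1,1]]);a=np.hypot(*x);r=R.T@np.r_[x/a*np.sin(a),np.cos(a)];P.append((o+r*(151-o[2])/r[2])[:2])
print(cv2.minEnclosingCircle(np.array(P,np.float32)),cv2.fitEllipse(np.array(P,np.float32)),robot.read_state()['ee_pos'])
T=grab('top');im=np.asarray(T['pixels'])
S=grab('side');cv2.imwrite('pics/s4.png',im)
E
```

```text
((487.2760925292969, -207.4700927734375), 24.141855239868164) ((487.12506103515625, -207.35638427734375), (46.68440628051758, 47.090572357177734), 57.32472229003906) [ 487.9 -201.9  292.4]
```

step_arm([
  {"dx": -0.1,"dy": -0.5,"dz": -3,"twist": 0},
  {"dx": 0,"dy": 0,"dz": -3,"twist": 0},
  {"dx": 0,"dy": 0,"dz": -3,"twist": 0},
  {"dx": 0,"dy": 0,"dz": -3,"twist": 0},
  {"dx": 0,"dy": 0,"dz": -2.2,"twist": 0},
  {"dx": 0,"dy": 0,"dz": 0,"twist": 0},
  {"dx": 0,"dy": 0,"dz": 0,"twist": 0},
])

```text
clock: 14.35
ee_pos: [487.0, -207.8, 151.3]
tcp_rot: [3.141, -0.0, 0.522]
ft_force: [-0.8, -0.4, 0.3]
opening: 0.998
grip_force: 0.0
```

step_arm([
  {"dx": 0,"dy": 0,"dz": 0,"twist": 0},
  {"dx": 0,"dy": 0,"dz": 0,"twist": 0},
  {"dx": 0,"dy": 0,"dz": 0,"twist": 0},
  {"dx": 0,"dy": 0,"dz": 0,"twist": 0},
  {"dx": 0,"dy": 0,"dz": 0,"twist": 0},
  {"dx": 0,"dy": 0,"dz": 0,"twist": 0},
  {"dx": 0,"dy": 0,"dz": 0,"twist": 0},
  {"dx": 0,"dy": 0,"dz": 0,"twist": 0},
], grip=1, force=50)

```text
clock: 15.35
ee_pos: [486.4, -207.8, 150.4]
tcp_rot: [-3.141, 0.0, 0.522]
ft_force: [-1.7, 1.8, 2.4]
opening: 0.516
grip_force: 50.0
```

Gripped at 47 mm. Press about 6 mm.

step_arm([
  {"dx": 0,"dy": 0,"dz": -0.2,"twist": 0},
  {"dx": 0,"dy": 0,"dz": -0.2,"twist": 0},
  {"dx": 0,"dy": 0,"dz": -0.2,"twist": 0},
  {"dx": 0,"dy": 0,"dz": 0,"twist": 0},
  {"dx": 0,"dy": 0,"dz": 0,"twist": 0},
])

```text
clock: 15.98
ee_pos: [486.4, -207.8, 144.7]
tcp_rot: [3.142, -0.0, 0.522]
ft_force: [-3.2, 2.9, 11.1]
opening: 0.515
grip_force: 50.0
```

step_arm([
  {"dx": 0,"dy": 0,"dz": -0.05,"twist": 0},
  {"dx": 0,"dy": 0,"dz": 0,"twist": 0.1},
  {"dx": 0,"dy": 0,"dz": 0,"twist": 0.1},
  {"dx": 0,"dy": 0,"dz": 0,"twist": 0.1},
  {"dx": 0,"dy": 0,"dz": 0,"twist": 0.1},
  {"dx": 0,"dy": 0,"dz": 0,"twist": 0.1},
  {"dx": 0,"dy": 0,"dz": 0,"twist": 0},
])

```text
clock: 16.85
ee_pos: [486.4, -207.4, 144.2]
tcp_rot: [-3.141, -0.0, 1.023]
ft_force: [-4.5, 5.4, 11.8]
opening: 0.516
grip_force: 50.0
```

step_arm([
  {"dx": 0,"dy": 0,"dz": 0,"twist": 0.1},
  {"dx": 0,"dy": 0,"dz": 0,"twist": 0.1},
  {"dx": 0,"dy": 0,"dz": 0,"twist": 0.1},
  {"dx": 0,"dy": 0,"dz": 0,"twist": 0.1},
  {"dx": 0,"dy": 0,"dz": 0,"twist": 0.1},
  {"dx": 0,"dy": 0,"dz": 0,"twist": 0.1},
  {"dx": 0,"dy": 0,"dz": 0,"twist": 0.1},
  {"dx": 0,"dy": 0,"dz": 0,"twist": 0.1},
  {"dx": 0,"dy": 0,"dz": 0,"twist": 0},
  {"dx": 0,"dy": 0,"dz": 0,"twist": 0},
])

```text
clock: 18.1
ee_pos: [486.0, -207.3, 144.1]
tcp_rot: [-3.141, -0.001, 1.822]
ft_force: [-5.6, 6.1, 12.7]
opening: 0.516
grip_force: 50.0
```

```bash
python3 -c "
from h import *
s=robot.read_state();print(s['ft_force'],s['ft_torque'],s['ee_pos'],s['tcp_rot'])"
```

```text
[-5.64560581  6.08222201 12.67329139] [0.97870136 0.81058945 0.09633789] [ 485.98735944 -207.34951031  144.07272271] [-3.14096202e+00 -9.31352899e-04  1.82193431e+00]
```

step_arm([
  {"dx": -0.05,"dy": 0.05,"dz": 0,"twist": 0},
  {"dx": 0,"dy": 0,"dz": 0.3,"twist": 0},
  {"dx": 0,"dy": 0,"dz": 0.5,"twist": 0},
  {"dx": 0,"dy": 0,"dz": 0.5,"twist": 0},
  {"dx": 0,"dy": 0,"dz": 0.5,"twist": 0},
  {"dx": 0,"dy": 0,"dz": 0,"twist": 0},
])

```text
clock: 18.85
ee_pos: [486.4, -207.6, 162.4]
tcp_rot: [3.141, 0.001, 1.822]
ft_force: [0.3, -0.8, -0.6]
opening: 0.514
grip_force: 50.0
```

Free. Lift to 10 cm above closed (TCP z ≈ 250).

step_arm([
  {"dx": 0,"dy": 0,"dz": 1.2,"twist": 0},
  {"dx": 0,"dy": 0,"dz": 1.5,"twist": 0},
  {"dx": 0,"dy": 0,"dz": 1.5,"twist": 0},
  {"dx": 0,"dy": 0,"dz": 1.5,"twist": 0},
  {"dx": 0,"dy": 0,"dz": 1.5,"twist": 0},
  {"dx": 0,"dy": 0,"dz": 1.2,"twist": 0},
  {"dx": 0,"dy": 0,"dz": 0.5,"twist": 0},
  {"dx": 0,"dy": 0,"dz": 0,"twist": 0},
  {"dx": 0,"dy": 0,"dz": 0,"twist": 0},
  {"dx": 0,"dy": 0,"dz": 0,"twist": 0},
])

```text
clock: 20.1
ee_pos: [485.8, -207.3, 250.5]
tcp_rot: [-3.141, -0.001, 1.822]
ft_force: [-0.3, -0.2, 0.1]
opening: 0.512
grip_force: 50.0
```

```bash
python3 - <<'E'
from h import *
print(robot.read_state()['ee_pos'])
grab('side','side5.png');s=cv2.imread('pics/side5.png')
cv2.imwrite('pics/g.png',cv2.resize(s[60:340,150:450],(643,600),interpolation=2))
E
```

```text
[ 485.82043226 -207.25751274  250.47982358]
```

View pics/g.png

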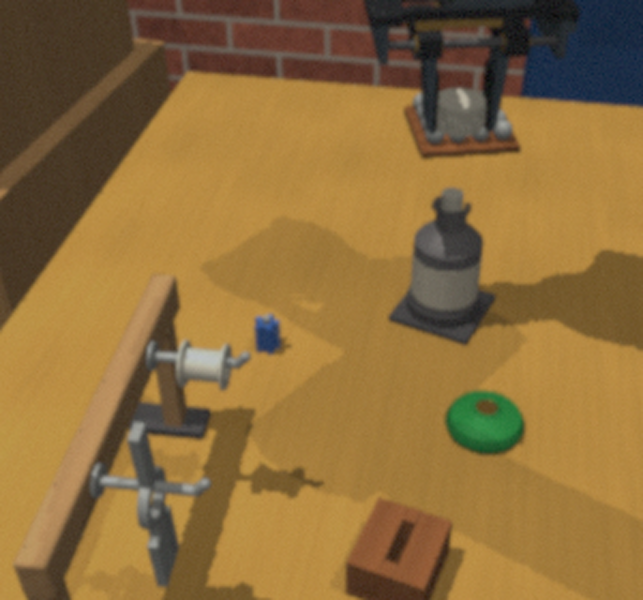

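The cap is held upright above the bare neck and the kicker still hangs on its hook (tab top (139,428), bottom (164,582)). I'll check its lean, then hand in.

```bash
python3 - <<'E'
from h import *
import pickle
S=pickle.load(open('d0.pkl','rb'))['side']
c=np.array([655,208,140.])
for th in(-.35,-.2,-.1,0,.1):   # lean of top toward +x for positive
    x=np.array([np.cos(th),0,-np.sin(th)]);z=np.array([np.sin(th),0,np.cos(th)])
    p=[c+70*z, c-85*z+[0,18,0]]
    print(th,((proj(S,p)-[150,60])*2.143).round().ravel())
E
```

```text
-0.35 [175. 433. 120. 580.]
-0.2 [159. 428. 137. 585.]
-0.1 [149. 426. 148. 588.]
0 [138. 424. 159. 590.]
0.1 [128. 423. 170. 591.]
```

Lean is about 0–0.05 rad, well within 0.35.

```bash
python3 -c "
from h import *
print(robot.hand_in())"
```

```text
the job is handed in; nothing more can be done
None
```

The job is handed in, but the hand-in gave no verdict: the kicker hangs freely by its eye on the empty hook, the cap is held upright about 10 cm above the bottle, and the last picture shows the bobbin, bumper cap and star post looking undisturbed.

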